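Dock the 3D printer's build platform and clip it down

ROBOT

A 7-joint arm with a two-finger parallel gripper is mounted at the origin on the work surface. World frame = base frame: x ahead of the robot, y to its left, z up, the work surface at z = 0. Lengths are in m, angles in rad, forces in N, time in s.
With the tool pointing down it reaches from about 0.35 to 0.9 m from the base axis. Payload 8.1 kg.
Tool frame: the origin (TCP) lies at the very end of the fingers, on their centre line; the grasp point (between the pads) lies 19 mm behind it (grasp_offset is the distance from the TCP to the grasp point, in m); z points along the fingers, y is the line along which they close (so a half turn about z gives the same grasp; the last joint's range is limited). The gripper opens to 92 mm and grips with 3 to 60 N. Pads are 19 mm wide; open, the fingers measure 130 mm over their backs; the gripper's body (75 mm by 190 mm) begins 47 mm behind the grasp point.
Start: joints at [1.081, 0.434, 0.025, 1.573, -0.012, 1.134, -0.075], TCP at [0.236, -0.579, 0.227] pointing down, gripper open.
Joint ranges: [-2.62, 2.62], [-0.44, 2.09], [-1.27, 1.32], [0.08, 2.57], [-1.32, 4.46], [0.12, 2], [-2.74, 2.74]. Speed limits (rad/s): [2.22, 2.22, 3.01, 3.01, 3.14, 3.14, 3.14].

INTERFACE

Orientations are given as a rotation vector (axis times angle).
In Python, from cell import observe, get_image, camera_params, sign_off, silhouettes, grasp_offset gives the robot as it stands. The module is installed in compiled form; this text tells all that it offers.
- The arm moves only by the tool jog_arm, never from a script. Its argument "motion" is a list that holds one entry, the list of rows, each a list of 7 numbers: the shift along the tool's x, y, z in m, then the turn, a rotation vector about the tool's x, y, z in rad, then the closure, from -1 (fully open) to 1 (shut), so that 0 is half open. In form: [[[dx, dy, dz, wx, wy, wz, hand], ...]]. A call has 1 to 10 rows; each row is the pose to reach, as a shift and turn from the pose commanded when the call began, along the tool's axes at that moment; what a row does not reach only later rows make up. A row lasts 1/12 s, in which the tool goes at most 41.7 mm and 7.16 degrees, less where a joint would pass 70% of its speed; a pose out of reach is approached as far as the arm can. A call with a gripper value outside its range is refused whole. The fingers move at their own pace and stop on an object; "force" is the grip in N (left out, the last holds). Time passes only in rows, so rows that repeat a pose let the fingers close. It gives the time, the measured TCP pose, the force, the opening and the grip force at its end, in the units of the state.
- observe(): the state, without advancing time (a new reading comes with each control period).
- get_image(name): name is "side" or "top"; returns the picture (420x560x3 uint8, red, green, blue); there is no depth.
- camera_params(name): a dict with "vertical_fov" (degrees; the focal length in pixels is half the picture's height over the tangent of half this angle, whatever the lens; pixels are square), "cx", "cy" (the principal point, pixels), "T" (4x4, takes a point from camera to world coordinates). Camera axes: x right, y down, z forward; pixel columns grow to the right and rows downward; lengths in m; the calibration is good to about 2 mm. A picture is of the moment at which its call begins. camera_params takes no time and is no camera call.
- sign_off(): hands the job in; it is judged then, once.
Trained networks look in the newest picture that a camera, given by its name, has taken for a name from the list of things; names that differ only in an ending like _2 or _b are one class to them, and where a whole thing is asked for, a point or a joint stands for the part that bears it (a point fixed in the world has none). Each returns a list of dicts, best first, with "p" (0 to 1); they miss things now and then, are a little off and sometimes report something else, mostly with a low value. They report only what shows in the picture. A call takes as long as a camera call.
- silhouettes(query, camera): "mask" (420x560 bool, what is visible of it) and "pixel" ([column, row] in pixels, amid what is visible of it).
The state is a dict: "clock": time; "joints": joint angles; "dq": joint speeds; "joint_efforts": joint torques, N m; "position": TCP position; "ee_rot": TCP orientation; "force": force on the tool from outside, world axes, zero at the start; "ft_torque": the same for the moment, N m; "width": opening from 0.0 (shut) to 1.0 (fully open); "gripper_force": force on a finger pad.
Only numpy, scipy, OpenCV 4.12 (cv2) and the standard library are available. Lean on these libraries where they do the work, as an engineer would, in place of code of your own. Each camera call takes 0.05 s, during which the arm holds its last target. There are 200 camera calls.

TASK

Get the printer ready for its next job: slide the loose build platform back over the bed by its blue front lip, under the beam, until it sits square and fully home against both rear corner stops, and then swing the left and right orange-knobbed clips fully closed over its front edge. Keep the platform on the bed (slide it, do not lift it), do not bump the beam, print head or towers, and leave the other things on and around the printer as they are.

Things in the scene. Friction and masses are not known exactly. Their poses are not given: they have to be found in the camera images.
- platform: loose build platform: black plate 165 mm (its x) by 180 mm (its y), 10 mm thick with a dark steel print surface, about 0.45 kg; origin at the centre of its underside, x axis from its front (blue lip, towards the robot) to its rear, z up. It lies on the printer's bed and slides with friction
- lip (a point): middle of the front face of the platform's upright blue lip, the place to push: lip 96 mm wide (y), 6 mm thick, 34 mm tall from the platform's underside, its front face flush with the platform's front edge; this point is 17 mm above the bed and 82.5 mm in front of the platform's origin
- dock (a point): point fixed on the printer's bed top (85 mm above the table) where the platform's origin must come. x axis straight from the printer's front to its rear, y to its left, z up. Bed: bare aluminium, 266 mm wide, from x -150 to +110 mm
- rear_stops (a point): middle between the two steel rear corner stops, on the bed top; dock axes, at dock x +82.5 mm. At home the platform's rear edge stands against them. Their side walls leave 2.5 mm each side of it, with slanted lead-ins 15 mm wide starting 53 mm in front of the stops; lugs reach over its rear corners 13 mm above the bed, so it has to be slid in level
- beam_front (a point): middle of the lower front edge of the aluminium X beam (34 mm square, along y), 115 mm above the bed, at dock x -94.5 mm: it overhangs the front of the docked platform's lip by 12 mm, so a gripper must lean back towards the robot 25 to 50 degrees to reach the lip and knobs. Black print head behind it in the middle, nozzle 76 mm above the bed
- gantry: the printer's gantry, fixed: origin on the table under the dock point, axes as dock. Two blue towers 384 mm tall, inner faces at y +-214 mm, x from -103 to -53 mm, joined by a thin bar on top and by the X beam; black beam end blocks at y 182 to 218 mm either side, front at x -100 mm, undersides 108 mm above the bed
- clip_left (a joint): left swivel clip, rad: 0 closed (hard stop) to 2.3, turns clockwise from above as it opens, about an upright pivot. At 0 the 62 mm steel arm points inward over the platform's front edge; at 1.57 it points to the printer's front, beyond that outward. Light friction (1 N at the knob), stays where left. A down-turned jaw catches 4 mm before the platform's edge: it closes only when the platform is home
- clip_left_pivot (a point): left clip's upright pivot axis, mid arm thickness (arm 5 mm thick), 15 mm above the bed; in the dock frame at x -68.5, y +118 mm. Axes turn with the clip, and equal the dock's when closed
- clip_left_knob (a point): centre of the left clip's orange knob, an upright cylinder 15 mm diameter, 27 mm tall, from 17.5 to 44.5 mm above the bed; this point is 31 mm above the bed, 52 mm from the pivot axis. When closed it lies in the dock frame at x -72.5, y +66 mm
- clip_right (a joint): right swivel clip, rad: 0 closed (hard stop) to 2.3, turns anticlockwise from above as it opens, about an upright pivot. At 0 the 62 mm steel arm points inward over the platform's front edge; at 1.57 it points to the printer's front, beyond that outward. Light friction (1 N at the knob), stays where left. A down-turned jaw catches 4 mm before the platform's edge: it closes only when the platform is home
- clip_right_pivot (a point): right clip's upright pivot axis, mid arm thickness (arm 5 mm thick), 15 mm above the bed; in the dock frame at x -68.5, y -118 mm. Axes turn with the clip, and equal the dock's when closed
- clip_right_knob (a point): centre of the right clip's orange knob, an upright cylinder 15 mm diameter, 27 mm tall, from 17.5 to 44.5 mm above the bed; this point is 31 mm above the bed, 52 mm from the pivot axis. When closed it lies in the dock frame at x -72.5, y -66 mm
- green_print: bright green printed model (a curved visor wall 62 mm tall on a toothed disc), about 150 x 90 mm, loose; origin on its underside. Bystander
- green_gear: bright green printed gear lying flat, 80 mm across, 32 mm tall with its hub, loose; origin at the centre of its underside. Bystander
- scraper: print scraper with orange handle, 200 mm long, lying flat on the table in front of the printer, loose. Bystander
- glue_stick: white glue stick with yellow cap and foot, 30 mm diameter, 95 mm tall, standing on the printer's base beside the bed, behind the left tower, loose; origin at the centre of its underside. Bystander
- cleaner: clear bottle with red cap, 66 mm diameter, 190 mm tall, standing on the table left of the printer, loose; origin at the centre of its underside. Bystander
- spool: filament spool lying flat, grey flanges and green winding, 200 mm diameter, 62 mm tall, right of the printer, loose; origin at the centre of its underside. Bystander
- calipers: steel calipers with black slide, 200 mm long, lying flat on the left, loose. Bystander

How it is judged:
On the way, in this order (a step that is already met when the one before it is completed fails the run):
1. the platform is home: within 4 mm of the rear stops, square and flat on the bed, while both clips are still open (x of platform in the frame of dock between -0.004 and 0.003 m and y of platform in the frame of dock between -0.005 and 0.005 m and z of platform in the frame of dock between -0.003 and 0.004 m and angle between the x axis of platform and the x axis of dock, either way round below 0.03 rad and not (value of joint clip_left below 0.12 rad) and not (value of joint clip_right below 0.12 rad)), for 0.2 s.
2. both clips are swung closed (value of joint each of clip_left, clip_right below 0.12 rad), for 0.2 s.
At the end, for the whole second after the job is handed in: The platform lies flat on the bed and at rest, its rear edge within 4 mm of the corner stops, within 5 mm of centre sideways and square within 0.03 rad, and both clips stand within 0.12 rad of fully closed (all of step 2 and x of platform in the frame of dock between -0.004 and 0.003 m and y of platform in the frame of dock between -0.005 and 0.005 m and z of platform in the frame of dock between -0.003 and 0.004 m and angle between the x axis of platform and the x axis of dock, either way round below 0.03 rad and linear speed of platform below 0.01 m/s); the robot touches nothing.
It fails at once if the platform is lifted off the bed (more than 12 mm) or falls off it (z of platform in the frame of dock above 0.012 m or z of platform in the frame of dock below -0.015 m).
It fails at once if the arm or gripper bumps the gantry (over 5 N) (contact force between any of the arm, the fingers and gantry above 5 N).
It fails at once if a bystander (green print, gear, scraper, glue stick, cleaner, spool, calipers) is pushed more than 30 mm away or knocked over (distance of any of green_print, green_gear, scraper, glue_stick, cleaner, spool, calipers from where it was at the start of the episode above 0.03 m or angle between any of green_print, green_gear, scraper, glue_stick, cleaner, spool, calipers's own z axis and vertical above 0.5 rad).
It also fails if it takes over 54 s, if anything falls off the work surface, if the arm or the gripper's body presses on something with over 40 N, if the wrist force passes 120 N, or if a joint passes its speed limit or range.

## Working session

There is one attempt and no reset: what is moved stays moved. The work goes in short steps, Python scripts to look and compute and a tool call to move; the robot and the scene stay as the last step left them, time stands still between calls to the robot, and variables do not carry over. Pictures are saved under pics/ and viewed, at most 10 in all, crops included, and the job is handed in when it is done.

Besides the shell and the picture viewer there is one more tool, called after "Emit:" as name([rows], argument=value, ...), one row to a line, values as JSON. jog_arm: Moves the arm, as the interface text tells. Its arguments: {"type":"object","properties":{"motion":{"type":"array"},"force":{"type":"number"}},"required":["motion"]}

```bash
mkdir -p pics; cat > h.py <<'E'
import numpy as np, cv2
from scipy.spatial.transform import Rotation as R
from cell import *
def K(n):
    c=camera_params(n); f=210/np.tan(np.radians(c["vertical_fov"])/2); return f,c["cx"],c["cy"],np.array(c["T"])
def ray(n,px,z):
    f,cx,cy,T=K(n); d=T[:3,:3]@np.array([(px[0]-cx)/f,(px[1]-cy)/f,1]); o=T[:3,3]; return o+d*(z-o[2])/d[2]
def proj(n,p):
    f,cx,cy,T=K(n); q=np.linalg.inv(T)@np.append(p,1); return np.array([f*q[0]/q[2]+cx,f*q[1]/q[2]+cy])
def save(n,name):
    im=get_image(n); cv2.imwrite("pics/"+name,im[:,:,::-1]); return im
E
python3 - <<'E'
from h import *
a=save("side","s0.png");b=save("top","t0.png")
for n in("side","top"):
    f,cx,cy,T=K(n);print(n,f,cx,cy,T.round(3).tolist())
    for q in("platform","lip","clip_left_knob","clip_right_knob","clip_left","clip_right","gantry"):
        r=silhouettes(q,n)[:2]
        print(q,[(round(x["p"],2),np.round(x["pixel"]).tolist(),int(x["mask"].sum())) for x in r])
s=observe();print(s["clock"],s["position"],s["ee_rot"],s["force"])
E
```

```text
side 485.3458634427339 285.7461992201483 203.4567885462272 [[0.901, 0.254, -0.351, 1.116], [0.433, -0.509, 0.744, -1.141], [0.01, -0.823, -0.569, 0.961], [0.0, 0.0, 0.0, 1.0]]
platform [(0.82, [303.0, 214.0], 1458)]
lip [(0.91, [303.0, 214.0], 1515), (0.43, [315.0, 231.0], 17457)]
clip_left_knob []
clip_right_knob [(0.58, [280.0, 234.0], 80), (0.24, [313.0, 231.0], 17128)]
clip_left []
clip_right []
gantry [(0.86, [282.0, 183.0], 7588)]
top 440.7691718669011 280.6277001366823 211.40735683708658 [[-0.001, -0.988, 0.156, 0.374], [-1.0, 0.004, 0.02, -0.062], [-0.021, -0.156, -0.988, 1.59], [0.0, 0.0, 0.0, 1.0]]
platform [(0.89, [281.0, 218.0], 1292), (0.2, [148.0, 262.0], 393)]
lip [(0.82, [278.0, 217.0], 1249)]
clip_left_knob [(0.45, [248.0, 215.0], 99)]
clip_right_knob [(0.46, [319.0, 216.0], 94)]
clip_left [(0.67, [251.0, 220.0], 109)]
clip_right [(0.63, [317.0, 216.0], 88)]
gantry [(0.59, [281.0, 194.0], 4417)]
0.8 [ 0.23573496 -0.57885256  0.22677722] [ 3.08295495e+00  6.03678556e-01 -8.33276433e-06] [ 0.11952448 -0.44877928 -0.27596375]
```

View pics/s0.png

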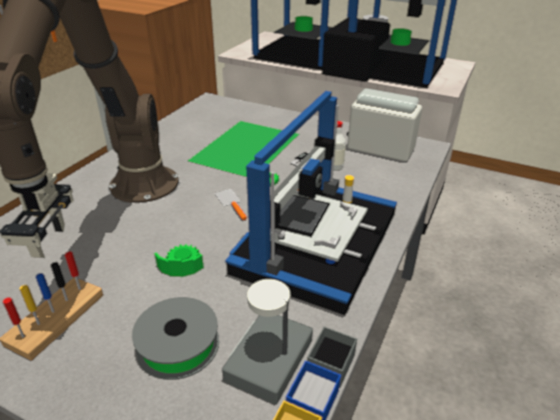

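View pics/t0.png

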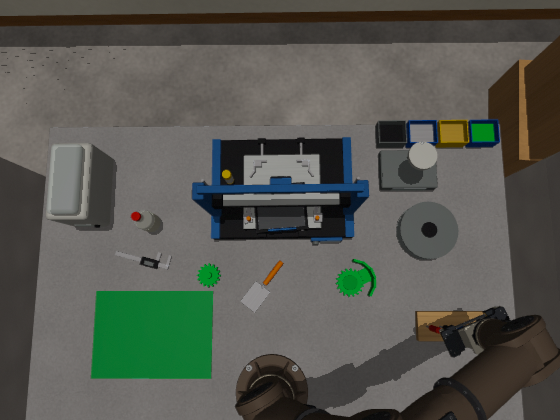

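The side view shows the printer right of centre, partly hidden by its own beam. In the top view the platform is dark at (281,217), with knobs near (248,217) and (318,217). I'll zoom in on both.

```bash
python3 - <<'E'
import cv2
a=cv2.imread("pics/t0.png")[130:250,200:360];cv2.imwrite("pics/t0c.png",cv2.resize(a,None,fx=5,fy=5,interpolation=cv2.INTER_CUBIC))
a=cv2.imread("pics/s0.png")[150:270,240:400];cv2.imwrite("pics/s0c.png",cv2.resize(a,None,fx=5,fy=5,interpolation=cv2.INTER_CUBIC))
E
```

```text
(no output)
```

View pics/t0c.png

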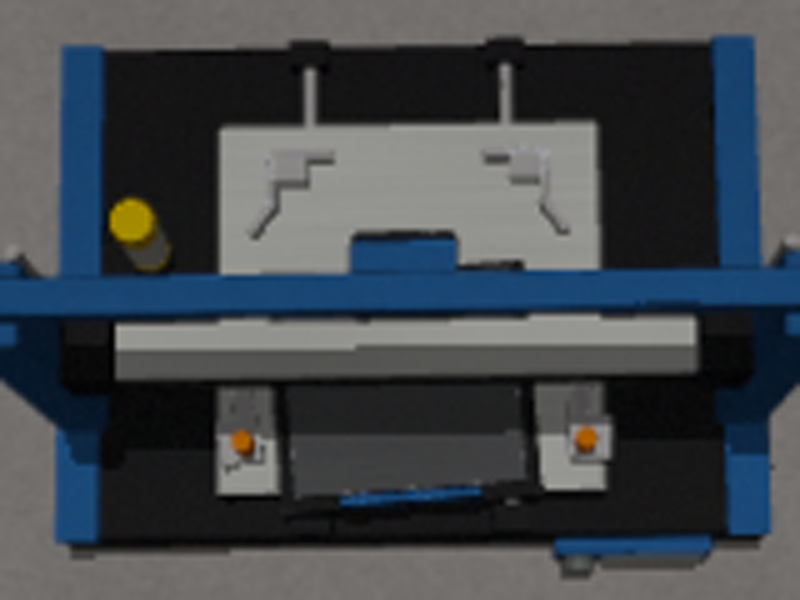

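View pics/s0c.png

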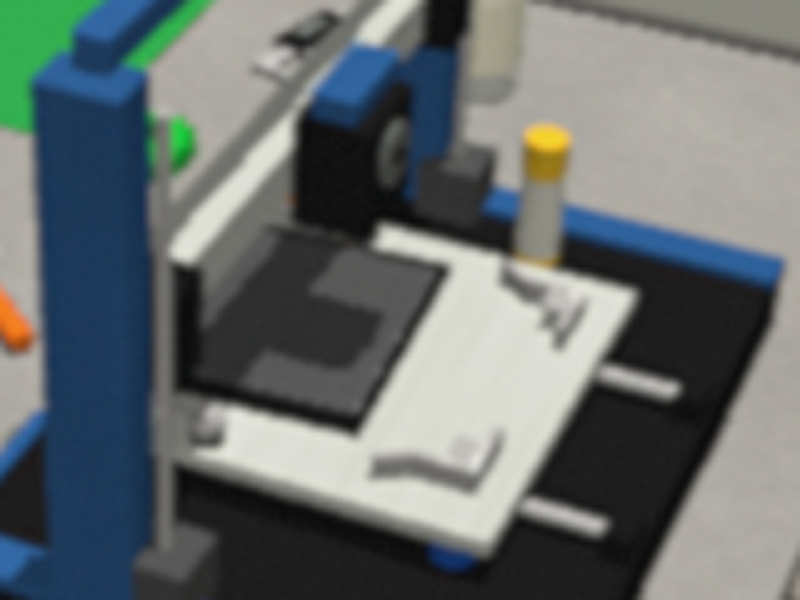

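```bash
cat >> h.py <<'E'
def fit(loc,w):
    loc=np.array(loc,float)[:,:2];w=np.array(w)[:,:2];a=loc-loc.mean(0);b=w-w.mean(0)
    th=np.arctan2((a[:,0]*b[:,1]-a[:,1]*b[:,0]).sum(),(a*b).sum());M=np.array([[np.cos(th),-np.sin(th)],[np.sin(th),np.cos(th)]])
    t=w.mean(0)-M@loc.mean(0);return th,t,(w-(loc@M.T+t))
E
python3 - <<'E'
from h import *
t=lambda u,v,z:ray("top",(u/5+200,v/5+130),z)
s=lambda u,v,z:ray("side",(u/5+240,v/5+150),z)
W=[t(218,125,.085),t(598,121,.085),t(215,496,.085),t(606,492,.085)]
th,o,r=fit([(.11,.133),(.11,-.133),(-.15,.133),(-.15,-.133)],W);print("dock top",th,o,r.round(4).tolist())
for u,v in((638,290),(490,555)):print("side bed rear",s(u,v,.085).round(4))
M=np.array([[np.cos(th),-np.sin(th)],[np.sin(th),np.cos(th)]])
d=lambda p:(M.T@(p[:2]-o)).round(4)
print("lip ends",d(t(340,505,.119)),d(t(482,493,.119)),"plat front",d(t(293,498,.095)),d(t(528,504,.095)))
print("plat rear side",d(s(450,268,.095)),d(s(357,435,.095)))
for n,u,v in(("L",242,441),("R",586,438)):
  p=d(t(u,v,.1275));print("knob",n,p)
  q=p-np.array([-.0685,.118 if n=="L" else -.118]);print(np.linalg.norm(q),np.degrees(np.arctan2(q[1],q[0])))
for nm in("green_print","green_gear","scraper","cleaner","calipers","spool"):
  x=silhouettes(nm,"top");print(nm,[(round(k["p"],2),ray("top",k["pixel"],.02).round(3).tolist()) for k in x[:1]])
E
```

```text
dock top 0.004994932578416865 [ 0.70290792 -0.03485854] [[0.002, 0.0012], [0.0016, -0.0012], [-0.002, 0.0014], [-0.0016, -0.0014]]
side bed rear [0.8159 0.0974 0.085 ]
side bed rear [ 0.8208 -0.1791  0.085 ]
lip ends [-0.1628  0.0466] [-0.1555 -0.0488] plat front [-0.155   0.0799] [-0.1605 -0.0804]
plat rear side [0.0033 0.0883] [ 0.0162 -0.0923]
knob L [-0.12   0.112]
0.05184833652104953 -173.3547217897256
knob R [-0.1201 -0.1187]
0.05160474784358508 -179.2227793491218
green_print [(0.78, [0.375, -0.283, 0.02])]
green_gear [(0.7, [0.399, 0.227, 0.02])]
scraper [(0.85, [0.328, 0.054, 0.02])]
cleaner [(0.89, [0.597, 0.456, 0.02])]
calipers [(0.96, [0.438, 0.452, 0.02])]
spool [(0.87, [0.535, -0.552, 0.02])]
```

```bash
cat >> h.py <<'E'
D=np.array([.705,-.0365,.085]);YAW=.01;RD=R.from_euler("z",YAW)
def goal(p,tilt=40,s=None,flip=1):
    s=s or observe();Rc=R.from_rotvec(s["ee_rot"]);t=np.radians(tilt)
    z=np.array([np.sin(t),0,-np.cos(t)]);y=np.array([0,-1.*flip,0]);x=np.cross(y,z)
    Rt=RD*R.from_matrix(np.c_[x,y,z]);w=D+RD.apply(p)
    sh=Rc.inv().apply(w-s["position"]);return sh.round(3),(Rc.inv()*Rt).as_rotvec().round(3),w.round(3)
def here():
    s=observe();return round(s["clock"],2),RD.inv().apply(s["position"]-D).round(4),np.round(s["force"],1),round(s["width"],3)
E
python3 - <<'E'
from h import *
s=observe();print(R.from_rotvec(s["ee_rot"]).as_matrix().round(2).tolist())
for f in(1,-1):print(f,goal([-.25,0,.25],40,flip=f),goal([-.205,0,.015],40,flip=f))
E
```

```text
[[0.93, 0.38, 0.0], [0.38, -0.93, -0.0], [-0.0, 0.0, -1.0]]
1 (array([ 0.407, -0.417, -0.108]), array([-0.131,  0.69 ,  0.361]), array([ 0.455, -0.039,  0.335])) (array([ 0.449, -0.401,  0.127]), array([-0.131,  0.69 ,  0.361]), array([ 0.5  , -0.039,  0.1  ]))
-1 (array([ 0.407, -0.417, -0.108]), array([-0.951, -0.181, -2.614]), array([ 0.455, -0.039,  0.335])) (array([ 0.449, -0.401,  0.127]), array([-0.951, -0.181, -2.614]), array([ 0.5  , -0.039,  0.1  ]))
```

Emit:
jog_arm([
  [[0, 0, -0.04, 0, 0, 0, -0.1], [0, 0, -0.08, 0, 0, 0, -0.1], [0.407, -0.417, -0.108, -0.131, 0.69, 0.361, -0.1], [0.407, -0.417, -0.108, -0.131, 0.69, 0.361, -0.1], [0.407, -0.417, -0.108, -0.131, 0.69, 0.361, -0.1], [0.407, -0.417, -0.108, -0.131, 0.69, 0.361, -0.1], [0.407, -0.417, -0.108, -0.131, 0.69, 0.361, -0.1], [0.407, -0.417, -0.108, -0.131, 0.69, 0.361, -0.1], [0.407, -0.417, -0.108, -0.131, 0.69, 0.361, -0.1], [0.407, -0.417, -0.108, -0.131, 0.69, 0.361, -0.1]],
])

```text
clock: 1.93
position: [0.3595, -0.2688, 0.3212]
ee_rot: [-2.947, -0.005, -1.074]
force: [0.6, 0.4, 0.1]
width: 0.552
gripper_force: 0.0
```

```bash
python3 - <<'E'
from h import *
print(here());print(goal([-.25,0,.25]))
E
```

```text
(1.93, array([-0.3478, -0.2288,  0.2362]), array([0.6, 0.4, 0.1]), 0.552)
(array([ 0.082, -0.229,  0.052]), array([ 0.001, -0.001, -0.006]), array([ 0.455, -0.039,  0.335]))
```

Emit:
jog_arm([
  [[0.082, -0.229, 0.052, 0, 0, -0.006, -0.1], [0.082, -0.229, 0.052, 0, 0, -0.006, -0.1], [0.082, -0.229, 0.052, 0, 0, -0.006, -0.1], [0.082, -0.229, 0.052, 0, 0, -0.006, -0.1], [0.082, -0.229, 0.052, 0, 0, -0.006, -0.1], [0.082, -0.229, 0.052, 0, 0, -0.006, -0.1], [0.082, -0.229, 0.052, 0, 0, -0.006, -0.1], [-0.02, -0.229, 0.235, 0, 0, -0.006, -0.1], [-0.02, -0.229, 0.235, 0, 0, -0.006, -0.1], [-0.02, -0.229, 0.235, 0, 0, -0.006, -0.1]],
])

```text
clock: 2.77
position: [0.472, -0.0329, 0.2396]
ee_rot: [-2.947, -0.051, -1.064]
force: [-0.3, 0.3, -2.2]
width: 0.551
gripper_force: 0.0
```

```bash
python3 - <<'E'
from h import *
print(here());print(goal([-.205,0,.015]),goal([-.18,0,.015]))
E
```

```text
(2.77, array([-0.2329,  0.006 ,  0.1546]), array([-0.3,  0.3, -2.2]), 0.551)
(array([-0.068,  0.006,  0.125]), array([-0.012,  0.005,  0.02 ]), array([ 0.5  , -0.039,  0.1  ])) (array([-0.049,  0.007,  0.141]), array([-0.012,  0.005,  0.02 ]), array([ 0.525, -0.038,  0.1  ]))
```

Emit:
jog_arm([
  [[-0.068, 0.006, 0.125, -0.012, 0.005, 0.02, -0.1], [-0.068, 0.006, 0.125, -0.012, 0.005, 0.02, -0.1], [-0.068, 0.006, 0.125, -0.012, 0.005, 0.02, -0.1], [-0.068, 0.006, 0.125, -0.012, 0.005, 0.02, -0.1], [-0.068, 0.006, 0.125, -0.012, 0.005, 0.02, -0.1], [-0.068, 0.006, 0.125, -0.012, 0.005, 0.02, -0.1]],
])

```text
clock: 3.27
position: [0.4617, -0.0541, 0.2121]
ee_rot: [-2.955, -0.002, -1.033]
force: [0.2, -0.1, 0.2]
width: 0.55
gripper_force: 0.0
```

```bash
python3 - <<'E'
from h import *
print(here());print(goal([-.205,0,.015]),goal([-.16,0,.015]))
b=save("top","t1.png")
a=cv2.imread("pics/t1.png")[160:280,200:360];cv2.imwrite("pics/t1c.png",cv2.resize(a,None,fx=5,fy=5,interpolation=cv2.INTER_CUBIC))
E
```

```text
(3.27, array([-0.2435, -0.0152,  0.1271]), array([ 0.2, -0.1,  0.2]), 0.55)
(array([-0.04 , -0.014,  0.112]), array([-0.005,  0.025, -0.01 ]), array([ 0.5  , -0.039,  0.1  ])) (array([-0.005, -0.014,  0.14 ]), array([-0.005,  0.025, -0.01 ]), array([ 0.545, -0.038,  0.1  ]))
```

View pics/t1c.png

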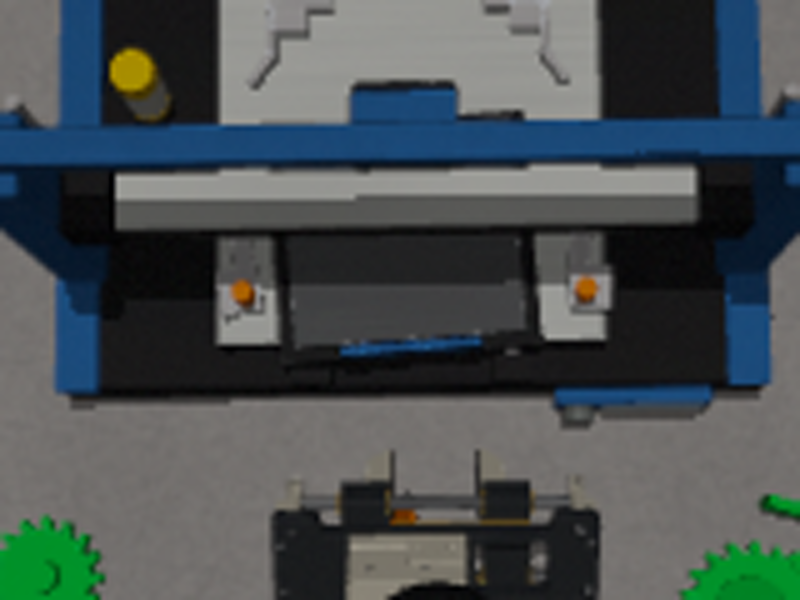

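```bash
python3 - <<'E'
from h import *
s=observe();print(here(),np.round(s["joints"],2),np.round(s["dq"],2));print(goal([-.205,0,.015]))
E
```

```text
(3.32, array([-0.2434, -0.0151,  0.1272]), array([-0.7, -0.2,  0.6]), 0.55) [ 1.41 -0.02 -1.27  2.45 -1.32  0.12 -0.15] [-0.01 -0.01 -0.   -0.    0.   -0.   -0.01]
(array([-0.04 , -0.014,  0.112]), array([-0.005,  0.025, -0.01 ]), array([ 0.5  , -0.039,  0.1  ]))
```

The gripper is still 40 mm short of the lip and high. Joints 3, 5 and 6 are at their limits, so the arm is in a wound-up posture. I'll fit a kinematic model to plan the unwinding.

```bash
cat > fitk.py <<'E'
from h import *
import itertools
from scipy.optimize import least_squares
s=observe()
J=[np.array([1.081,.434,.025,1.573,-.012,1.134,-.075]),np.array(s["joints"])]
P=[np.array([.23573,-.57885,.22678]),np.array(s["position"])]
Q=[R.from_rotvec([3.08295,.603679,0]),R.from_rotvec(s["ee_rot"])]
def rz(a):return R.from_euler("z",a)
def ry(a):return R.from_euler("y",a)
def fr(j,sg,c1,c7):
    r=rz(sg[0]*j[0]+c1)
    out=[]
    for k,(f,v) in enumerate([(ry,j[1]),(rz,sg[1]*j[2]),(ry,j[3]),(rz,sg[2]*j[4]),(ry,j[5]),(rz,sg[3]*j[6]+c7)]):
        out.append(r);r=r*f(v)
    return r,out
if __name__=="__main__":
    for sg in itertools.product((1,-1),repeat=4):
        best=min((least_squares(lambda c:np.concatenate([(q.inv()*fr(j,sg,*c)[0]).as_rotvec() for j,q in zip(J,Q)]),c0) for c0 in itertools.product((-2,0,2),repeat=2)),key=lambda r:r.cost)
        print(sg,best.cost.round(4),best.x.round(3))
E
python3 fitk.py
```

```text
(1, 1, 1, 1) 0.1395 [0.24  4.541]
(1, 1, 1, -1) 0.0897 [-6.084 -2.005]
(1, 1, -1, 1) 0.7402 [-0.8   -3.988]
(1, 1, -1, -1) 0.8728 [5.443 2.033]
(1, -1, 1, 1) 2.0062 [ 3.045 -0.713]
(1, -1, 1, -1) 2.2203 [-3.279 -0.974]
(1, -1, -1, 1) 0.157 [-2.61  -4.626]
(1, -1, -1, -1) 0.1038 [3.633 1.395]
(-1, 1, 1, 1) 0.0026 [2.89  4.717]
(-1, 1, 1, -1) 0.0005 [-3.433 -1.829]
(-1, 1, -1, 1) 1.3968 [ 1.849 -3.811]
(-1, 1, -1, -1) 1.5766 [1.808 2.211]
(-1, -1, 1, 1) 1.7066 [1.083 4.076]
(-1, -1, 1, -1) 1.5193 [1.042 3.815]
(-1, -1, -1, 1) 0.0055 [ 0.04 -4.45]
(-1, -1, -1, -1) 0.0 [-0.    -4.712]
```

Emit:
jog_arm([
  [[0.05, 0, -0.15, 0, 0, 0, -0.1], [0.05, 0, -0.15, 0, 0, 0, -0.1], [0.05, 0, -0.15, 0, 0, 0, -0.1], [0.05, 0, -0.15, 0, 0, 0, -0.1], [0.05, 0, -0.15, 0, 0, 0, -0.1], [0.05, 0, -0.15, 0, 0, 0, -0.1]],
])

```text
clock: 3.82
position: [0.409, -0.0565, 0.3573]
ee_rot: [-2.956, -0.001, -1.034]
force: [-1.1, 0.6, 0.6]
width: 0.553
gripper_force: 0.0
```

```bash
cat > log.py <<'E'
from h import *
import json
s=observe();open("log.jsonl","a").write(json.dumps([list(map(float,s[k])) for k in("joints","position","ee_rot")])+"\n")
print(here(),np.round(s["joints"],2))
E
python3 log.py
cat > kin.py <<'E'
from h import *
from fitk import *
import json
SG=(-1,-1,-1,-1);C=(0,np.pi/2)
J[1:]=[];P[1:]=[];Q[1:]=[]
J.append([1.41,-.02,-1.27,2.45,-1.32,.12,-.15]);P.append(np.array([.4617,-.0541,.2121]))
for l in open("log.jsonl"):
    a,b,c=json.loads(l);J.append(np.array(a));P.append(np.array(b))
def fk(j,L):
    r,o=fr(j,SG,*C)  # o[k]: frame before joint k+2
    x=np.array([0,0,L[0]])+o[0].apply([L[6],L[4],0])+o[2].apply([L[5],L[7],L[1]])+o[4].apply([L[8],0,L[2]])+r.apply([0,0,L[3]])
    return x,r
def solveL():
    f=lambda L:np.concatenate([np.concatenate([fk(j,L)[0]-p for j,p in zip(J,P)])*1000,.02*(1000*L)[4:]])
    return least_squares(f,[.35,.4,.4,.25,0,0,0,0,0])
if __name__=="__main__":
    r=solveL();print(r.x.round(4));print([((fk(j,r.x)[0]-p)*1000).round(1).tolist() for j,p in zip(J,P)])
E
python3 kin.py
```

```text
(3.82, array([-0.2962, -0.017 ,  0.2723]), array([-1.1,  0.6,  0.6]), 0.553) [ 1.09 -0.44 -0.59  2.27 -0.82  0.77 -0.62]
[ 2.722e-01  5.592e-01  4.233e-01  3.784e-01 -3.930e-02 -2.000e-04
  1.300e-03 -1.450e-02 -4.500e-03]
[[0.0, 0.0, 0.0], [0.0, 0.0, 0.0], [-0.0, -0.0, -0.0]]
```

```bash
cat > sim.py <<'E'
from kin import *
L=solveL().x
LO=np.array([-2.62,-.44,-1.27,.08,-1.32,.12,-2.74]);HI=np.array([2.62,2.09,1.32,2.57,4.46,2,2.74])
def jac(j):
    x,r=fk(j,L);A=np.zeros((6,7));e=1e-5
    for k in range(7):
        q=j.copy();q[k]+=e;x2,r2=fk(q,L);A[:3,k]=(x2-x)/e;A[3:,k]=(r2*r.inv()).as_rotvec()/e
    return x,r,A
def go(j,x1,r1,lam=.03,maxrows=40):
    j=j.copy();x0,r0,_=jac(j);w=(r0.inv()*r1).as_rotvec()
    n=max(2,int(np.ceil(max(np.linalg.norm(x1-x0)/.0417,np.degrees(np.linalg.norm(w))/7.16))))
    for i in range(1,3*n+1):
        s=min(1,i/n/3);xt=x0+s*(x1-x0);rt=r0*R.from_rotvec(w*s)
        for _ in range(4):
            x,r,A=jac(j);e=np.r_[xt-x,(rt*r.inv()).as_rotvec()]
            j=np.clip(j+A.T@np.linalg.solve(A@A.T+lam**2*np.eye(6),e),LO,HI)
    x,r,_=jac(j);return j,np.linalg.norm(x1-x),np.linalg.norm((r1*r.inv()).as_rotvec()),n
def rot(tilt,yaw):  # yaw 0: tool y along -y world, x forward
    t=np.radians(tilt);z=np.array([np.sin(t),0,-np.cos(t)]);y=np.array([0,-1.,0]);x=np.cross(y,z)
    b=R.from_matrix(np.c_[x,y,z]);return b*R.from_euler("z",yaw)
E
cat > a.py <<'E'
from sim import *
j0=J[0];print(fk(j0,L)[0])
j,*e=go(j0,D+[-.25,0,.25],rot(40,0));print("hist",j.round(2),e)
j,*e=go(j,D+[-.205,0,.015],rot(40,0));print("hist",j.round(2),e)
jc=J[-1]
# IK solutions for home push
for yaw in(0,np.pi):
  for px in(-.205,-.09):
    def f(q):
        x,r=fk(q,L);return np.r_[(x-D-[px,0,.015])*10,(rot(40,yaw).inv()*r).as_rotvec()*3,.05*(q-[0,.5,0,1.5,0,.6,q[6]])]
    best=min((least_squares(f,np.clip([0,.4,a,1.8,b,.5,c],LO,HI),bounds=(LO,HI)) for a in(-.5,0,.5) for b in(0,3.1) for c in(-1.5,1.5)),key=lambda r:r.cost)
    print("ik",yaw,px,best.cost.round(4),best.x.round(2))
E
python3 a.py
```

```text
[ 0.23574393 -0.57884261  0.226792  ]
hist [ 0.83 -0.32 -0.62  2.29 -0.65  0.49 -0.91] [np.float64(2.8872225483861342e-08), np.float64(1.836258247000376e-08), 15]
hist [ 2.62  2.09 -1.27  2.57 -1.32  0.12  2.74] [np.float64(0.31347999876570765), np.float64(1.4987536792020353), 6]
ik 0 -0.205 0.0102 [ 0.82  0.54 -1.11  2.56  2.25  0.68  2.5 ]
ik 0 -0.09 0.0083 [ 0.66  0.58 -0.92  2.31  2.16  0.55  2.66]
ik 3.141592653589793 -0.205 0.0102 [ 0.82  0.54 -1.11  2.56  2.25  0.68 -0.65]
ik 3.141592653589793 -0.09 0.0083 [ 0.66  0.58 -0.92  2.31  2.16  0.55 -0.48]
```

```bash
cat > b.py <<'E'
from sim import *
def ikq(p,tilt,yaw,bias,j0):
    def f(q):
        x,r=fk(q,L);return np.r_[(x-D-p)*100,(rot(tilt,yaw).inv()*r).as_rotvec()*30,.02*(q-bias)]
    return least_squares(f,np.clip(j0,LO+.01,HI-.01),bounds=(LO,HI))
mar=lambda q:np.minimum(q-LO,HI-q).min().round(2)
jc=J[-1]
for tilt in(40,45):
 for yaw in(0,np.pi):
  for b in((.5,.5,-.7,2.2,2.2,.5,0),(.2,.4,-.3,2.3,2.7,.5,0),(0,.4,0,2.3,3.1,.4,0),(-.4,.5,.5,2.2,3.6,.5,0)):
    b=np.array(b);r=min((ikq([-.09,0,.015],tilt,yaw,b,np.r_[b[:6],c]) for c in(-2,-.5,1,2)),key=lambda r:r.cost);q=r.x
    qs=[q];
    for p in([-.205,0,.015],[-.205,0,.06],[-.27,0,.25]):
        qq,*e=go(qs[-1],D+p,rot(tilt,yaw));qs.append(qq)
    j=jc.copy();K_=8
    for k in range(1,K_+1):
        x,rr=fk(jc+(qs[-1]-jc)*k/K_,L);j,ea,eb,n=go(j,x,rr)
    x_end=np.linalg.norm(j-qs[-1]);m=[];er=[]
    for p in([-.205,0,.015],[-.09,0,.015],[-.15,0,.1],[-.12,.144,.026],[-.087,.07,.026],[-.15,0,.1],[-.12,-.144,.026],[-.087,-.07,.026]):
        j,ea,eb,n=go(j,D+p,rot(tilt,yaw));m.append(mar(j));er.append(round(ea*1000+eb*100,1))
    print(tilt,round(yaw,1),r.cost.round(3),q.round(2),"high",qs[-1].round(2),mar(qs[-1]),"drift",x_end.round(2),m,er)
E
python3 b.py
```

```text
40 0 0.001 [-0.03  0.41 -0.02  2.37  3.03  0.33  1.64] high [-1.43 -0.44  0.48  2.47  1.12  1.18  2.74] 0.0 drift 0.88 [np.float64(0.0), np.float64(0.19), np.float64(0.0), np.float64(0.15), np.float64(0.17), np.float64(0.0), np.float64(0.17), np.float64(0.16)] [np.float64(57.9), np.float64(0.0), np.float64(8.5), np.float64(0.0), np.float64(0.0), np.float64(8.6), np.float64(0.0), np.float64(0.0)]
40 0 0.001 [-0.24  0.41  0.24  2.39  3.33  0.35  1.32] high [-1.43 -0.44  0.48  2.47  1.12  1.18  2.74] 0.0 drift 0.88 [np.float64(0.0), np.float64(0.19), np.float64(0.0), np.float64(0.15), np.float64(0.17), np.float64(0.0), np.float64(0.17), np.float64(0.16)] [np.float64(58.0), np.float64(0.0), np.float64(8.5), np.float64(0.0), np.float64(0.0), np.float64(8.6), np.float64(0.0), np.float64(0.0)]
40 0 0.0 [-0.39  0.43  0.44  2.4   3.54  0.39  1.09] high [-1.43 -0.44  0.48  2.47  1.12  1.18  2.74] 0.0 drift 0.88 [np.float64(0.0), np.float64(0.19), np.float64(0.0), np.float64(0.15), np.float64(0.17), np.float64(0.0), np.float64(0.17), np.float64(0.16)] [np.float64(58.0), np.float64(0.0), np.floa
[... 4594 characters left out ...]
74] 0.0 drift 1.28 [np.float64(0.0), np.float64(0.14), np.float64(0.09), np.float64(0.11), np.float64(0.15), np.float64(0.09), np.float64(0.19), np.float64(0.19)] [np.float64(104.3), np.float64(0.0), np.float64(0.0), np.float64(0.0), np.float64(0.0), np.float64(0.0), np.float64(0.0), np.float64(0.0)]
45 3.1 0.001 [ 0.01  0.44 -0.07  2.43  3.02  0.52 -1.48] high [ 0.46 -0.44 -0.28  2.4   2.61  0.12 -1.04] 0.0 drift 0.31 [np.float64(0.0), np.float64(0.15), np.float64(0.1), np.float64(0.12), np.float64(0.16), np.float64(0.1), np.float64(0.2), np.float64(0.2)] [np.float64(95.8), np.float64(0.0), np.float64(0.0), np.float64(0.0), np.float64(0.0), np.float64(0.0), np.float64(0.0), np.float64(0.0)]
```

```bash
cat > c.py <<'E'
from sim import *
from b0 import ikq,mar
jc=J[-1];res=[]
for ts,th in((20,34),(28,34),(28,40)):
 for yaw in(0,np.pi):
  for b in((-.8,.2,.8,2.2,1.,.5,0),(-.5,.2,.5,2.2,.6,.5,0),(-1,.2,.9,2.2,1.8,.5,0),(-.4,.4,.5,2.2,3.,.4,0),(.5,.3,-.6,2.2,2.2,.4,0)):
    b=np.array(b);r=min((ikq([-.21,0,.08],ts,yaw,b,np.r_[b[:6],c]) for c in(-2,-.5,1,2)),key=lambda r:r.cost);q=r.x
    if r.cost>.01 or mar(q)<.03: continue
    j=jc.copy();K_=6
    for k in range(1,K_+1):
        x,rr=fk(jc+(q-jc)*k/K_,L);j,ea,eb,n=go(j,x,rr)
    dr=np.linalg.norm(j-q);m=[];er=[]
    for p,t in(([-.2,0,.015],ts),([-.15,0,.015],(ts+th)/2),([-.09,0,.015],th),([-.15,0,.06],th),([-.15,.144,.06],th),([-.12,.144,.026],th),([-.087,.07,.026],th),([-.15,0,.1],th),([-.15,-.144,.06],th),([-.12,-.144,.026],th),([-.087,-.07,.026],th)):
        j,ea,eb,n=go(j,D+p,rot(t,yaw));m.append(float(mar(j)));er.append(float(round(ea*1000+eb*100,1)))
    print(ts,th,round(yaw,1),q.round(2),mar(q),"drift",dr.round(2),m,er,flush=True)
E
sed -n 1,6p b.py > b0.py; timeout 400 python3 c.py
```

```text
20 34 0 [-0.82  0.13  0.88  2.32 -0.3   0.41 -1.27] 0.25 drift 2.13 [0.14, 0.0, 0.0, 0.0, 0.0, 0.0, 0.0, 0.0, 0.0, 0.0, 0.0] [0.0, 26.8, 125.1, 75.9, 61.4, 109.7, 118.3, 11.3, 35.1, 73.7, 96.5]
20 34 0 [-0.66  0.12  0.69  2.31 -0.21  0.4  -1.38] 0.26 drift 1.95 [0.15, 0.0, 0.0, 0.0, 0.0, 0.0, 0.0, 0.0, 0.0, 0.0, 0.0] [0.0, 23.3, 106.1, 54.0, 61.4, 109.6, 118.3, 11.3, 35.1, 73.7, 96.5]
20 34 0 [-0.77  0.13  0.82  2.31 -0.27  0.4  -1.31] 0.26 drift 2.08 [0.15, 0.0, 0.0, 0.0, 0.0, 0.0, 0.0, 0.0, 0.0, 0.0, 0.0] [0.0, 25.8, 120.5, 73.6, 61.4, 109.7, 118.3, 11.3, 35.1, 73.7, 96.5]
20 34 0 [-0.21  0.12  0.18  2.28 -0.03  0.4  -1.58] 0.28 drift 1.44 [0.18, 0.0, 0.0, 0.0, 0.0, 0.0, 0.0, 0.0, 0.16, 0.0, 0.0] [0.0, 9.5, 77.7, 54.3, 76.5, 120.3, 99.6, 9.9, 0.0, 2.7, 34.1]
20 34 0 [ 0.53  0.19 -0.64  2.22  0.34  0.44 -1.93] 0.32 drift 0.56 [0.24, 0.0, 0.0, 0.0, 0.0, 0.0, 0.0, 0.0, 0.16, 0.0, 0.0] [0.0, 6.6, 42.6, 54.7, 76.6, 120.3, 99.6, 9.9, 0.0, 2.7, 34.1]
20 34 3.1 [-0.29  0.12  0.27  2.28 -0.06  0.4   1.59] 0.28 drift 1.17 [0.13, 0.0, 0.04, 0.0, 0.12, 0.13, 0.04, 0.0, 0.0, 0.0, 0.04] [0.0, 29
[... 3213 characters left out ...]
.91 [0.0, 0.14, 0.24, 0.15, 0.18, 0.21, 0.25, 0.03, 0.01, 0.1, 0.18] [69.7, 0.0, 0.0, 0.0, 0.0, 0.0, 0.0, 0.0, 0.0, 0.0, 0.0]
28 40 3.1 [ 0.02  0.09 -0.08  2.38  0.18  0.18  1.34] 0.06 drift 0.76 [0.0, 0.14, 0.24, 0.15, 0.18, 0.21, 0.25, 0.03, 0.01, 0.1, 0.18] [60.1, 0.0, 0.0, 0.0, 0.0, 0.0, 0.0, 0.0, 0.0, 0.0, 0.0]
28 40 3.1 [-0.06  0.09  0.    2.39  0.14  0.18  1.39] 0.06 drift 0.84 [0.0, 0.14, 0.24, 0.15, 0.18, 0.21, 0.25, 0.03, 0.01, 0.1, 0.18] [65.7, 0.0, 0.0, 0.0, 0.0, 0.0, 0.0, 0.0, 0.0, 0.0, 0.0]
28 40 3.1 [ 0.83  0.21 -0.96  2.32  0.82  0.29  0.75] 0.17 drift 0.06 [0.07, 0.2, 0.25, 0.17, 0.2, 0.23, 0.27, 0.09, 0.04, 0.14, 0.25] [0.3, 0.0, 0.0, 0.0, 0.0, 0.0, 0.0, 0.0, 0.0, 0.0, 0.0]
```

The last plan, with yaw π and tilt going from 28 to 40 degrees, works in simulation for every pose. Next I'll work out the rows for its waypoints.

```bash
cat > d.py <<'E'
from sim import *
from b0 import ikq
b=np.array((.5,.3,-.6,2.2,2.2,.4,0))
q=min((ikq([-.21,0,.08],28,np.pi,b,np.r_[b[:6],c]) for c in(-2,-.5,1,2)),key=lambda r:r.cost).x;print(q.round(2))
s=observe();j=np.array(s["joints"]);jc=j.copy();x0,r0=s["position"],R.from_rotvec(s["ee_rot"])
for k in range(1,7):
    x,r=fk(jc+(q-jc)*k/6,L);j,ea,eb,n=go(j,x,r)
    print(n,(r0.inv().apply(x-x0)).round(3).tolist()+(r0.inv()*r).as_rotvec().round(3).tolist(),"world",x.round(2),"axis",r.as_matrix()[:,2].round(2),j.round(2))
E
python3 d.py
```

```text
[ 1.05  0.33 -1.27  2.31  1.08  0.43  0.51]
5 [-0.068, 0.026, 0.038, 0.005, -0.224, -0.465] world [ 0.38 -0.08  0.29] axis [ 0.44 -0.04 -0.9 ] [ 1.09 -0.31 -0.7   2.28 -0.51  0.71 -0.43]
5 [-0.108, 0.052, 0.066, 0.071, -0.378, -0.969] world [ 0.37 -0.11  0.24] axis [ 0.31 -0.1  -0.94] [ 1.08 -0.18 -0.81  2.28 -0.19  0.66 -0.25]
5 [-0.121, 0.069, 0.096, 0.171, -0.446, -1.5] world [ 0.37 -0.12  0.21] axis [ 0.26 -0.15 -0.95] [ 1.03 -0.05 -0.89  2.29  0.13  0.6  -0.06]
5 [-0.111, 0.067, 0.133, 0.271, -0.414, -2.047] world [ 0.41 -0.12  0.18] axis [ 0.29 -0.17 -0.94] [ 0.96  0.06 -0.93  2.3   0.41  0.53  0.16]
5 [-0.085, 0.039, 0.173, 0.33, -0.272, -2.596] world [ 0.45 -0.09  0.17] axis [ 0.37 -0.12 -0.92] [ 0.91  0.15 -0.97  2.31  0.65  0.44  0.43]
5 [-0.053, -0.018, 0.204, -0.289, 0.015, 3.126] world [ 0.5  -0.04  0.16] axis [ 0.47 -0.   -0.88] [ 0.88  0.23 -1.03  2.32  0.87  0.31  0.7 ]
```

Emit:
jog_arm([
  [[-0.068, 0.026, 0.038, 0.005, -0.224, -0.465, -0.1], [-0.068, 0.026, 0.038, 0.005, -0.224, -0.465, -0.1], [-0.068, 0.026, 0.038, 0.005, -0.224, -0.465, -0.1], [-0.068, 0.026, 0.038, 0.005, -0.224, -0.465, -0.1], [-0.068, 0.026, 0.038, 0.005, -0.224, -0.465, -0.1], [-0.108, 0.052, 0.066, 0.071, -0.378, -0.969, -0.1], [-0.108, 0.052, 0.066, 0.071, -0.378, -0.969, -0.1], [-0.108, 0.052, 0.066, 0.071, -0.378, -0.969, -0.1], [-0.108, 0.052, 0.066, 0.071, -0.378, -0.969, -0.1], [-0.108, 0.052, 0.066, 0.071, -0.378, -0.969, -0.1]],
])

```text
clock: 4.65
position: [0.3667, -0.1059, 0.2364]
ee_rot: [2.566, 1.325, 0.345]
force: [0.6, 0.3, -0.0]
width: 0.547
gripper_force: 0.0
```

```bash
python3 log.py; sed -i 's/range(1,7)/range(1,5)/;s#\*k/6#*k/4#' d.py; sed -i 's/^q=.*$/q=np.array([.88,.23,-1.03,2.32,.87,.31,.70])/' d.py; python3 d.py; python3 kin.py
```

```text
(4.65, array([-0.339 , -0.066 ,  0.1514]), array([ 0.6,  0.3, -0. ]), 0.547) [ 1.08 -0.18 -0.82  2.28 -0.18  0.65 -0.24]
5 [-0.005, 0.017, 0.028, -0.013, -0.05, -0.529] world [ 0.39 -0.12  0.21] axis [ 0.31 -0.15 -0.94] [ 1.03 -0.08 -0.87  2.29  0.08  0.57 -0.01]
5 [0.016, 0.035, 0.055, -0.045, -0.059, -1.072] world [ 0.42 -0.12  0.2 ] axis [ 0.35 -0.16 -0.93] [ 0.97  0.02 -0.91  2.3   0.34  0.48  0.23]
5 [0.061, 0.044, 0.081, -0.114, -0.035, -1.619] world [ 0.46 -0.09  0.18] axis [ 0.41 -0.11 -0.91] [ 0.91  0.12 -0.95  2.31  0.59  0.39  0.48]
5 [0.125, 0.035, 0.1, -0.24, 0.012, -2.16] world [ 0.49 -0.03  0.17] axis [ 0.47  0.   -0.88] [ 0.85  0.22 -0.99  2.32  0.84  0.3   0.73]
[ 0.2722  0.5591  0.423   0.3789 -0.0397  0.      0.0012 -0.014  -0.0051]
[[0.1, 0.0, -0.0], [0.0, 0.0, -0.1], [0.0, 0.0, 0.0], [-0.1, -0.1, 0.1]]
```

Joints and model agree exactly.

Emit:
jog_arm([
  [[-0.005, 0.017, 0.028, -0.013, -0.05, -0.529, -0.1], [-0.005, 0.017, 0.028, -0.013, -0.05, -0.529, -0.1], [-0.005, 0.017, 0.028, -0.013, -0.05, -0.529, -0.1], [-0.005, 0.017, 0.028, -0.013, -0.05, -0.529, -0.1], [-0.005, 0.017, 0.028, -0.013, -0.05, -0.529, -0.1], [0.016, 0.035, 0.055, -0.045, -0.059, -1.072, -0.1], [0.016, 0.035, 0.055, -0.045, -0.059, -1.072, -0.1], [0.016, 0.035, 0.055, -0.045, -0.059, -1.072, -0.1], [0.016, 0.035, 0.055, -0.045, -0.059, -1.072, -0.1], [0.016, 0.035, 0.055, -0.045, -0.059, -1.072, -0.1]],
])

```text
clock: 5.48
position: [0.4184, -0.1185, 0.1962]
ee_rot: [1.473, 2.329, 0.077]
force: [-0.8, -0.3, -0.9]
width: 0.55
gripper_force: 0.0
```

```bash
python3 log.py; sed -i 's/range(1,5)/range(1,3)/;s#\*k/4#*k/2#' d.py; python3 d.py
```

```text
(5.48, array([-0.2874, -0.0791,  0.1112]), array([-0.8, -0.3, -0.9]), 0.55) [ 1.06  0.03 -1.    2.3   0.35  0.48  0.22]
5 [0.015, 0.045, 0.024, -0.087, -0.011, -0.545] world [ 0.46 -0.09  0.18] axis [ 0.41 -0.1  -0.9 ] [ 0.98  0.13 -1.03  2.31  0.62  0.4   0.45]
5 [0.055, 0.096, 0.042, -0.213, -0.03, -1.089] world [ 0.49 -0.03  0.16] axis [ 0.47  0.   -0.88] [ 0.9   0.24 -1.05  2.32  0.89  0.32  0.68]
```

Emit:
jog_arm([
  [[0.015, 0.045, 0.024, -0.087, -0.011, -0.545, -0.1], [0.015, 0.045, 0.024, -0.087, -0.011, -0.545, -0.1], [0.015, 0.045, 0.024, -0.087, -0.011, -0.545, -0.1], [0.015, 0.045, 0.024, -0.087, -0.011, -0.545, -0.1], [0.015, 0.045, 0.024, -0.087, -0.011, -0.545, -0.1], [0.055, 0.096, 0.042, -0.213, -0.03, -1.089, -0.1], [0.055, 0.096, 0.042, -0.213, -0.03, -1.089, -0.1], [0.055, 0.096, 0.042, -0.213, -0.03, -1.089, -0.1], [0.055, 0.096, 0.042, -0.213, -0.03, -1.089, -0.1], [0.055, 0.096, 0.042, -0.213, -0.03, -1.089, -0.1]],
])

```text
clock: 6.32
position: [0.4946, -0.0321, 0.1649]
ee_rot: [-0.011, 2.654, 0.004]
force: [-0.1, -0.2, 0.4]
width: 0.549
gripper_force: 0.0
```

```bash
cat > g.py <<'E'
# usage: g.py x y z tilt [x y z tilt ...] : rows from the present pose, and simulated joints
from sim import *
import sys
s=observe();x0=s["position"];r0=R.from_rotvec(s["ee_rot"]);j=np.array(s["joints"])
print(here(),j.round(2),"tilt",np.degrees(np.arccos(-r0.as_matrix()[2,2])).round(1))
a=np.array(sys.argv[1:],float).reshape(-1,4)
for p in a:
    x=D+RD.apply(p[:3]);r=RD*rot(p[3],np.pi);j,ea,eb,n=go(j,x,r)
    print(n,r0.inv().apply(x-x0).round(3).tolist()+(r0.inv()*r).as_rotvec().round(3).tolist(),"err",round(ea*1000,1),round(eb,2),j.round(2),"margin",np.minimum(j-LO,HI-j).min().round(2))
E
python3 g.py -.2 0 .05 28 -.195 0 .014 28 -.15 0 .014 34 -.10 0 .014 40 -.09 0 .014 40
```

```text
(6.32, array([-0.2104,  0.0066,  0.0799]), array([-0.1, -0.2,  0.4]), 0.549) [ 0.94  0.26 -1.12  2.31  0.94  0.35  0.63] tilt 27.9
2 [0.005, -0.007, 0.031, -0.0, -0.002, -0.001] err 0.0 0.0 [ 0.78  0.31 -0.94  2.34  1.19  0.3   0.4 ] margin 0.18
2 [0.017, -0.007, 0.065, -0.0, -0.002, -0.001] err 0.0 0.0 [ 0.66  0.38 -0.84  2.37  1.57  0.31  0.02] margin 0.19
2 [-0.022, -0.007, 0.087, -0.0, -0.106, -0.001] err 0.0 0.0 [ 0.71  0.49 -0.93  2.36  1.94  0.44 -0.3 ] margin 0.21
2 [-0.067, -0.006, 0.11, -0.0, -0.211, -0.001] err 0.0 0.0 [ 0.73  0.61 -1.    2.33  2.15  0.59 -0.44] margin 0.24
2 [-0.076, -0.006, 0.115, -0.0, -0.211, -0.001] err 0.0 0.0 [ 0.72  0.62 -0.99  2.31  2.14  0.58 -0.42] margin 0.26
```

Emit:
jog_arm([
  [[0.005, -0.007, 0.031, 0, -0.002, -0.001, -0.1], [0.005, -0.007, 0.031, 0, -0.002, -0.001, -0.1], [0.005, -0.007, 0.031, 0, -0.002, -0.001, -0.1], [0.011, -0.007, 0.048, 0, -0.002, -0.001, -0.1], [0.017, -0.007, 0.065, 0, -0.002, -0.001, -0.1], [0.017, -0.007, 0.065, 0, -0.002, -0.001, -0.1], [0.017, -0.007, 0.065, 0, -0.002, -0.001, -0.1]],
])

```text
clock: 6.9
position: [0.5098, -0.0405, 0.0995]
ee_rot: [-0.005, 2.654, 0.002]
force: [0.3, -0.3, 0.7]
width: 0.549
gripper_force: 0.0
```

```bash
python3 g.py -.18 0 .014 30 -.165 0 .014 32 -.15 0 .014 34 -.13 0 .014 37 -.11 0 .014 40 -.1 0 .014 40
python3 - <<'E'
from h import *
save("top","t2.png")
a=cv2.imread("pics/t2.png")[160:280,200:360];cv2.imwrite("pics/t2c.png",cv2.resize(a,None,fx=5,fy=5,interpolation=cv2.INTER_CUBIC))
E
```

```text
(6.9, array([-0.1952, -0.002 ,  0.0145]), array([ 0.3, -0.3,  0.7]), 0.549) [ 0.64  0.37 -0.81  2.37  1.57  0.29  0.01] tilt 27.9
2 [-0.013, 0.002, 0.008, -0.003, -0.036, -0.006] err 0.0 0.0 [ 0.66  0.4  -0.84  2.37  1.73  0.33 -0.13] margin 0.2
2 [-0.026, 0.002, 0.015, -0.003, -0.071, -0.006] err 0.0 0.0 [ 0.68  0.44 -0.88  2.36  1.86  0.37 -0.24] margin 0.21
2 [-0.04, 0.002, 0.022, -0.003, -0.106, -0.006] err 0.0 0.0 [ 0.7   0.48 -0.92  2.36  1.95  0.43 -0.31] margin 0.21
2 [-0.057, 0.002, 0.031, -0.003, -0.158, -0.006] err 0.0 0.0 [ 0.72  0.54 -0.97  2.36  2.07  0.51 -0.4 ] margin 0.21
2 [-0.075, 0.003, 0.04, -0.003, -0.21, -0.006] err 0.0 0.0 [ 0.73  0.6  -1.    2.35  2.17  0.59 -0.47] margin 0.22
2 [-0.084, 0.003, 0.045, -0.003, -0.21, -0.006] err 0.0 0.0 [ 0.72  0.61 -0.99  2.33  2.16  0.58 -0.45] margin 0.24
```

View pics/t2c.png

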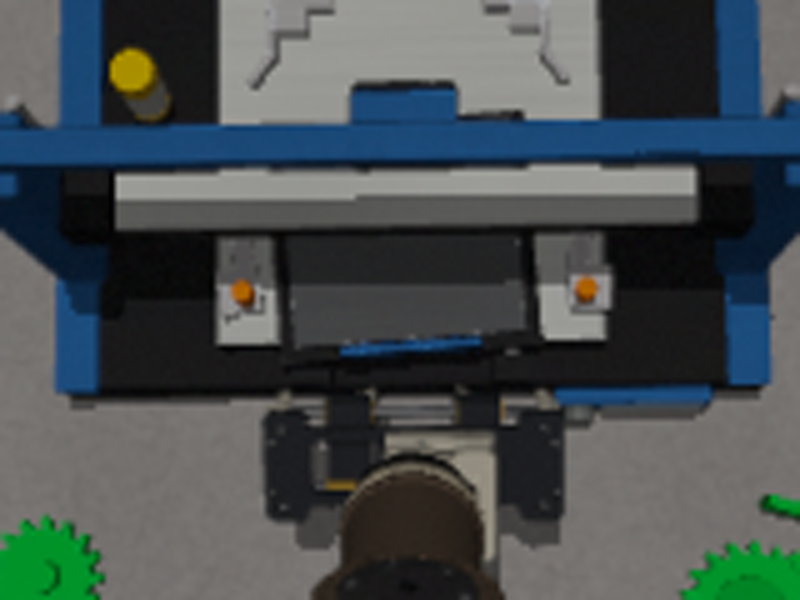

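The gripper is square in front of the lip: fingers near x 350 and 480 in the crop, lip centre at 411. I'll start pushing.

Emit:
jog_arm([
  [[-0.007, 0.001, 0.004, -0.003, -0.018, -0.006, -0.1], [-0.013, 0.002, 0.008, -0.003, -0.036, -0.006, -0.1], [-0.02, 0.002, 0.0115, -0.003, -0.053, -0.006, -0.1], [-0.026, 0.002, 0.015, -0.003, -0.071, -0.006, -0.1], [-0.033, 0.002, 0.0185, -0.003, -0.088, -0.006, -0.1], [-0.04, 0.002, 0.022, -0.003, -0.106, -0.006, -0.1], [-0.046, 0.002, 0.025, -0.003, -0.123, -0.006, -0.1], [-0.052, 0.002, 0.028, -0.003, -0.14, -0.006, -0.1], [-0.057, 0.002, 0.031, -0.003, -0.158, -0.006, -0.1], [-0.057, 0.002, 0.031, -0.003, -0.158, -0.006, -0.1]],
])

```text
clock: 7.78
position: [0.5752, -0.0398, 0.0996]
ee_rot: [-0.011, 2.494, 0.001]
force: [-0.1, 0.1, -0.3]
width: 0.552
gripper_force: 0.0
```

```bash
python3 g.py -.12 0 .014 39 -.11 0 .014 40 -.1 0 .014 40 -.095 0 .014 40
python3 - <<'E'
from h import *
save("side","s3.png")
a=cv2.imread("pics/s3.png")[150:270,240:400];cv2.imwrite("pics/s3c.png",cv2.resize(a,None,fx=5,fy=5,interpolation=cv2.INTER_CUBIC))
E
```

```text
(7.78, array([-0.1298, -0.002 ,  0.0146]), array([-0.1,  0.1, -0.3]), 0.552) [ 0.73  0.54 -0.97  2.36  2.07  0.51 -0.4 ] tilt 37.1
2 [-0.007, 0.002, 0.006, -0.002, -0.034, -0.001] err 0.0 0.0 [ 0.74  0.58 -1.    2.36  2.14  0.57 -0.45] margin 0.21
2 [-0.015, 0.002, 0.012, -0.002, -0.051, -0.0] err 0.0 0.0 [ 0.73  0.6  -1.    2.35  2.17  0.59 -0.47] margin 0.22
2 [-0.023, 0.002, 0.018, -0.002, -0.051, -0.0] err 0.0 0.0 [ 0.72  0.61 -0.99  2.33  2.16  0.58 -0.45] margin 0.24
2 [-0.027, 0.002, 0.021, -0.002, -0.051, -0.0] err 0.0 0.0 [ 0.72  0.61 -0.98  2.32  2.15  0.58 -0.44] margin 0.25
```

View pics/s3c.png

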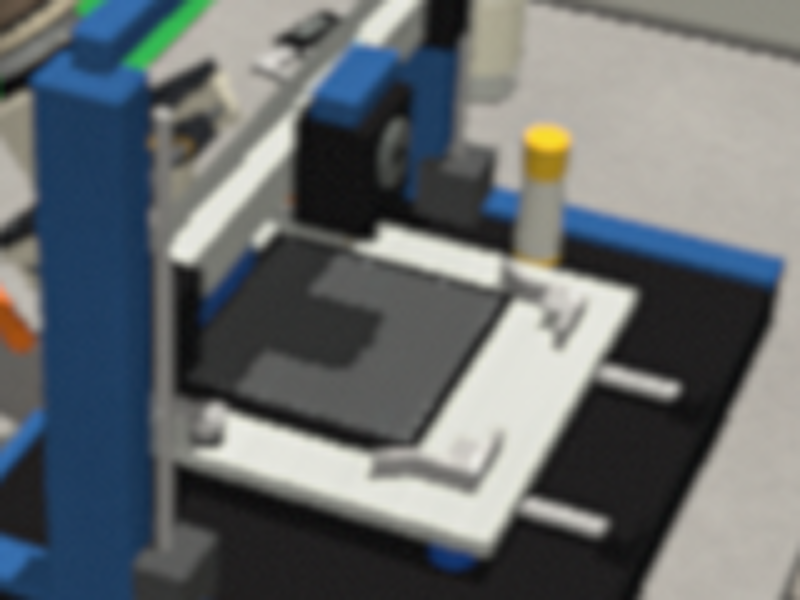

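The plate (rear edge from (510,295) to (412,440)) is now between the lead-ins and nearly square. I'll keep pushing.

Emit:
jog_arm([
  [[-0.0035, 0.002, 0.003, -0.002, -0.017, 0, -0.1], [-0.007, 0.002, 0.006, -0.002, -0.034, 0, -0.1], [-0.011, 0.002, 0.009, -0.002, -0.043, 0, -0.1], [-0.015, 0.002, 0.012, -0.002, -0.051, 0, -0.1], [-0.018, 0.002, 0.014, -0.002, -0.051, 0, -0.1], [-0.021, 0.002, 0.0165, -0.002, -0.051, 0, -0.1], [-0.024, 0.002, 0.019, -0.002, -0.051, 0, -0.1], [-0.027, 0.002, 0.021, -0.002, -0.051, 0, -0.1]],
])

```text
clock: 8.5
position: [0.6099, -0.0367, 0.0988]
ee_rot: [-0.014, 2.443, 0.005]
force: [-2.4, -0.2, 1.2]
width: 0.551
gripper_force: 1.4
```

```bash
python3 g.py -.09 0 .014 40 -.085 0 .014 40
python3 - <<'E'
from h import *
save("side","s4.png")
a=cv2.imread("pics/s4.png")[150:270,240:400];cv2.imwrite("pics/s4c.png",cv2.resize(a,None,fx=5,fy=5,interpolation=cv2.INTER_CUBIC))
E
```

```text
(8.5, array([-0.0951,  0.0008,  0.0138]), array([-2.4, -0.2,  1.2]), 0.551) [ 0.72  0.61 -0.98  2.32  2.16  0.57 -0.44] tilt 40.0
2 [-0.004, -0.001, 0.003, 0.001, 0.0, 0.001] err 0.0 0.0 [ 0.71  0.61 -0.97  2.31  2.15  0.57 -0.43] margin 0.26
2 [-0.008, -0.001, 0.006, 0.001, 0.0, 0.001] err 0.0 0.0 [ 0.7   0.62 -0.97  2.3   2.14  0.57 -0.43] margin 0.27
```

View pics/s4c.png

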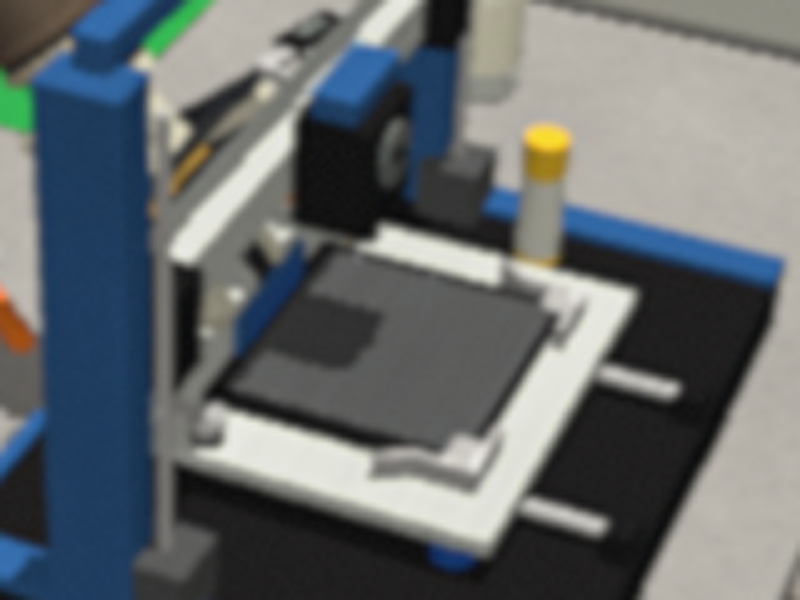

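The plate is between the stop walls with its rear corners under the lugs, a few mm short. I'll press it home gently.

Emit:
jog_arm([
  [[-0.001, -0.001, 0.001, 0, 0, 0.001, -0.1], [-0.002, -0.001, 0.002, 0, 0, 0.001, -0.1], [-0.003, -0.001, 0.0025, 0, 0, 0.001, -0.1], [-0.004, -0.001, 0.003, 0, 0, 0.001, -0.1], [-0.005, -0.001, 0.004, 0, 0, 0.001, -0.1], [-0.005, -0.001, 0.004, 0, 0, 0.001, -0.1]],
])

```text
clock: 9.05
position: [0.6141, -0.0368, 0.098]
ee_rot: [-0.015, 2.446, 0.007]
force: [-13.3, 0.0, 9.3]
width: 0.554
gripper_force: 6.7
```

```bash
python3 g.py -.085 0 .014 40
```

```text
(9.05, array([-0.0909,  0.0006,  0.013 ]), array([-13.3,   0. ,   9.3]), 0.554) [ 0.71  0.61 -0.97  2.31  2.15  0.57 -0.43] tilt 39.9
2 [-0.005, -0.001, 0.003, 0.003, -0.002, 0.001] err 0.0 0.0 [ 0.7   0.62 -0.97  2.3   2.14  0.57 -0.43] margin 0.27
```

Emit:
jog_arm([
  [[-0.001, 0, 0.001, 0, 0, 0, -0.1], [-0.0015, 0, 0.0015, 0, 0, 0, -0.1], [-0.0015, 0, 0.0015, 0, 0, 0, -0.1], [-0.0015, 0, 0.0015, 0, 0, 0, -0.1]],
])

```text
clock: 9.38
position: [0.6145, -0.0366, 0.0972]
ee_rot: [-0.015, 2.448, 0.007]
force: [-23.6, 0.3, 13.7]
width: 0.548
gripper_force: 11.4
```

```bash
python3 g.py -.13 0 .014 40 -.13 0 .06 38 -.17 .15 .06 36 -.15 .15 .026 38
```

```text
(9.38, array([-0.0905,  0.0008,  0.0122]), array([-23.6,   0.3,  13.7]), 0.548) [ 0.71  0.61 -0.97  2.31  2.15  0.57 -0.43] tilt 39.8
2 [0.029, -0.001, -0.027, 0.003, -0.004, 0.002] err 0.0 0.0 [ 0.76  0.59 -1.03  2.4   2.2   0.61 -0.5 ] margin 0.17
2 [-0.0, -0.001, -0.062, 0.003, 0.031, 0.002] err 0.0 0.0 [ 0.74  0.4  -0.94  2.33  1.94  0.37 -0.3 ] margin 0.24
4 [0.03, 0.15, -0.087, 0.003, 0.066, 0.002] err 0.0 0.0 [ 0.36  0.39 -1.03  2.35  1.64  0.63 -0.4 ] margin 0.22
2 [0.037, 0.149, -0.048, 0.003, 0.031, 0.002] err 0.0 0.0 [ 0.31  0.52 -1.    2.37  1.86  0.75 -0.59] margin 0.2
```

Firm stop (23 N for 0.4 mm of travel), so the platform is home. Next I'll retreat and go to the left knob with the fingers shut.

Emit:
jog_arm([
  [[0.029, -0.001, -0.027, 0.003, -0.004, 0.002, 1], [0.029, -0.001, -0.027, 0.003, -0.004, 0.002, 1], [0, -0.001, -0.062, 0.003, 0.031, 0.002, 1], [0, -0.001, -0.062, 0.003, 0.031, 0.002, 1], [0.03, 0.15, -0.087, 0.003, 0.066, 0.002, 1], [0.03, 0.15, -0.087, 0.003, 0.066, 0.002, 1], [0.03, 0.15, -0.087, 0.003, 0.066, 0.002, 1], [0.03, 0.15, -0.087, 0.003, 0.066, 0.002, 1], [0.03, 0.15, -0.087, 0.003, 0.066, 0.002, 1], [0.03, 0.15, -0.087, 0.003, 0.066, 0.002, 1]],
])

```text
clock: 10.22
position: [0.5373, 0.1142, 0.1467]
ee_rot: [-0.015, 2.508, 0.006]
force: [0.9, -0.9, -0.4]
width: 0.003
gripper_force: 0.0
```

```bash
python3 g.py -.15 .15 .026 38 -.122 .15 .026 40 -.122 .13 .026 40 -.115 .117 .026 40 -.108 .107 .026 40 -.135 .107 .026 40
python3 - <<'E'
from h import *
save("top","t5.png")
t=lambda px:RD.inv().apply(ray("top",px,.1275)-D).round(4)
for q in("clip_left_knob","clip_right_knob"):
  print(q,[(round(x["p"],2),t(x["pixel"])) for x in silhouettes(q,"top")[:2]])
E
```

```text
(10.22, array([-0.1662,  0.1524,  0.0617]), array([ 0.9, -0.9, -0.4]), 0.003) [ 0.35  0.38 -1.    2.35  1.65  0.62 -0.41] tilt 36.3
2 [0.008, -0.002, 0.038, 0.002, -0.03, 0.001] err 0.0 0.0 [ 0.3   0.51 -0.98  2.37  1.86  0.74 -0.6 ] margin 0.2
2 [-0.015, -0.003, 0.055, 0.002, -0.065, 0.001] err 0.0 0.0 [ 0.29  0.55 -0.97  2.34  1.93  0.77 -0.61] margin 0.23
2 [-0.014, -0.023, 0.055, 0.002, -0.065, 0.001] err 0.0 0.0 [ 0.35  0.54 -0.96  2.36  1.96  0.73 -0.61] margin 0.21
2 [-0.02, -0.036, 0.059, 0.002, -0.065, 0.001] err 0.0 0.0 [ 0.38  0.54 -0.95  2.35  1.98  0.71 -0.59] margin 0.22
2 [-0.026, -0.046, 0.063, 0.002, -0.065, 0.001] err 0.0 0.0 [ 0.4   0.55 -0.94  2.34  2.    0.69 -0.57] margin 0.23
2 [-0.004, -0.045, 0.047, 0.002, -0.065, 0.001] err 0.0 0.0 [ 0.41  0.53 -0.97  2.39  2.01  0.71 -0.63] margin 0.18
clip_left_knob [(0.65, array([-0.1171,  0.1176,  0.0425]))]
clip_right_knob [(0.51, array([-0.1166, -0.1146,  0.0425])), (0.44, array([-0.0239,  0.0016,  0.0425]))]
```

Emit:
jog_arm([
  [[0.008, 0.004, 0.038, 0.002, -0.03, 0.001, 1], [0.008, 0.004, 0.038, 0.002, -0.03, 0.001, 1], [-0.015, 0.004, 0.055, 0.002, -0.065, 0.001, 1], [-0.015, 0.004, 0.055, 0.002, -0.065, 0.001, 1], [-0.015, -0.008, 0.055, 0.002, -0.065, 0.001, 1], [-0.014, -0.016, 0.055, 0.002, -0.065, 0.001, 1], [-0.014, -0.023, 0.055, 0.002, -0.065, 0.001, 1], [-0.017, -0.03, 0.057, 0.002, -0.065, 0.001, 1], [-0.02, -0.036, 0.059, 0.002, -0.065, 0.001, 1], [-0.026, -0.046, 0.063, 0.002, -0.065, 0.001, 1]],
])

```text
clock: 11.2
position: [0.5955, 0.0658, 0.1108]
ee_rot: [-0.009, 2.445, 0.002]
force: [-1.5, 2.5, -0.9]
width: 0.006
gripper_force: 1.3
```

```bash
python3 g.py -.108 .107 .026 40 -.14 .108 .026 40 -.14 .075 .026 40 -.115 .073 .026 40 -.1 .071 .026 40 -.088 .071 .026 40
python3 - <<'E'
from h import *
save("top","t6.png")
t=lambda px:RD.inv().apply(ray("top",px,.1275)-D).round(4)
for q in("clip_left_knob","clip_left"):
  print(q,[(round(x["p"],2),t(x["pixel"])) for x in silhouettes(q,"top")[:2]])
E
```

```text
(11.2, array([-0.1085,  0.1034,  0.0258]), array([-1.5,  2.5, -0.9]), 0.006) [ 0.41  0.54 -0.93  2.34  2.    0.67 -0.57] tilt 39.9
2 [-0.0, 0.004, 0.0, -0.003, -0.001, -0.002] err 0.0 0.0 [ 0.4   0.54 -0.93  2.34  2.    0.68 -0.58] margin 0.23
2 [0.024, 0.004, -0.02, -0.003, -0.001, -0.002] err 0.0 0.0 [ 0.4   0.52 -0.97  2.41  2.02  0.71 -0.64] margin 0.16
2 [0.024, -0.029, -0.02, -0.003, -0.001, -0.002] err 0.0 0.0 [ 0.49  0.51 -0.96  2.42  2.09  0.65 -0.63] margin 0.15
2 [0.005, -0.03, -0.004, -0.003, -0.001, -0.002] err 0.0 0.0 [ 0.49  0.53 -0.93  2.36  2.07  0.63 -0.58] margin 0.21
2 [-0.007, -0.032, 0.005, -0.003, -0.001, -0.002] err 0.0 0.0 [ 0.48  0.54 -0.91  2.33  2.06  0.61 -0.55] margin 0.24
2 [-0.016, -0.032, 0.013, -0.003, -0.001, -0.002] err 0.0 0.0 [ 0.47  0.54 -0.89  2.3   2.05  0.6  -0.52] margin 0.27
clip_left_knob [(0.47, array([-0.1018,  0.09  ,  0.0425]))]
clip_left []
```

Emit:
jog_arm([
  [[0.024, 0.004, -0.02, -0.003, 0, -0.002, 1], [0.024, 0.004, -0.02, -0.003, 0, -0.002, 1], [0.024, -0.029, -0.02, -0.003, 0, -0.002, 1], [0.024, -0.029, -0.02, -0.003, 0, -0.002, 1], [0.015, -0.03, -0.012, -0.003, 0, -0.002, 1], [0.005, -0.03, -0.004, -0.003, 0, -0.002, 1], [-0.001, -0.031, 0.001, -0.003, 0, -0.002, 1], [-0.007, -0.032, 0.005, -0.003, 0, -0.002, 1], [-0.012, -0.032, 0.009, -0.003, 0, -0.002, 1], [-0.016, -0.032, 0.013, -0.003, 0, -0.002, 1]],
])

```text
clock: 12.18
position: [0.617, 0.0338, 0.1109]
ee_rot: [-0.01, 2.445, 0.003]
force: [-12.1, -2.6, 4.1]
width: 0.006
gripper_force: 6.3
```

```bash
python3 g.py -.082 .071 .026 40
python3 - <<'E'
from h import *
save("top","t7.png")
t=lambda px:RD.inv().apply(ray("top",px,.1275)-D).round(4)
for q in("clip_left_knob","clip_left"):
  print(q,[(round(x["p"],2),t(x["pixel"])) for x in silhouettes(q,"top")[:2]])
E
```

```text
(12.18, array([-0.0873,  0.0712,  0.0259]), array([-12.1,  -2.6,   4.1]), 0.006) [ 0.47  0.54 -0.89  2.3   2.04  0.6  -0.52] tilt 39.9
2 [-0.004, -0.0, 0.003, -0.001, -0.001, -0.001] err 0.0 0.0 [ 0.47  0.55 -0.89  2.29  2.04  0.59 -0.51] margin 0.28
clip_left_knob [(0.4, array([-0.3286, -0.2385,  0.0425]))]
clip_left []
```

12 N at exactly the closed x, so the left clip is at its stop. On to the right clip.

```bash
python3 g.py -.14 .071 .026 40 -.15 .071 .065 38 -.17 -.158 .065 36 -.15 -.158 .026 38
```

```text
(12.33, array([-0.0879,  0.0714,  0.0256]), array([-4.8, -3. ,  1.5]), 0.004) [ 0.47  0.54 -0.89  2.3   2.04  0.6  -0.52] tilt 39.9
2 [0.04, -0.001, -0.034, -0.001, -0.002, -0.001] err 0.0 0.0 [ 0.51  0.51 -0.96  2.42  2.09  0.64 -0.63] margin 0.15
2 [0.022, -0.001, -0.07, -0.001, 0.033, -0.001] err 0.0 0.0 [ 0.52  0.34 -0.91  2.37  1.86  0.44 -0.43] margin 0.2
6 [0.037, -0.23, -0.083, -0.001, 0.068, -0.001] err 65.0 0.17 [ 0.98  0.32 -0.66  2.28  1.94  0.12  0.03] margin 0.0
3 [0.047, -0.23, -0.04, -0.001, 0.033, -0.001] err 0.0 0.0 [ 1.15  0.56 -0.96  2.28  2.17  0.23 -0.11] margin 0.11
```

```bash
python3 g.py -.15 .071 .026 40 -.15 -.04 .03 42 -.15 -.155 .026 42 -.122 -.155 .026 42; echo; python3 g.py -.15 .071 .026 40 -.15 -.04 .026 40 -.15 -.155 .026 40 -.122 -.155 .026 40
```

```text
(12.33, array([-0.0879,  0.0714,  0.0256]), array([-4.8, -3. ,  1.5]), 0.004) [ 0.47  0.54 -0.89  2.3   2.04  0.6  -0.52] tilt 39.9
2 [0.047, -0.001, -0.04, -0.001, -0.002, -0.001] err 0.0 0.0 [ 0.51  0.5  -0.97  2.44  2.1   0.65 -0.65] margin 0.13
3 [0.045, -0.112, -0.043, -0.001, -0.037, -0.001] err 0.0 0.0 [ 0.87  0.52 -0.98  2.44  2.41  0.5  -0.64] margin 0.13
3 [0.047, -0.227, -0.04, -0.001, -0.037, -0.001] err 0.0 0.0 [ 1.16  0.57 -0.94  2.34  2.61  0.29 -0.54] margin 0.17
2 [0.026, -0.226, -0.022, -0.001, -0.037, -0.001] err 0.0 0.0 [ 1.08  0.58 -0.89  2.28  2.58  0.28 -0.53] margin 0.16

(12.33, array([-0.0879,  0.0714,  0.0256]), array([-4.8, -3. ,  1.5]), 0.004) [ 0.47  0.54 -0.89  2.3   2.04  0.6  -0.52] tilt 39.9
2 [0.047, -0.001, -0.04, -0.001, -0.002, -0.001] err 0.0 0.0 [ 0.51  0.5  -0.97  2.44  2.1   0.65 -0.65] margin 0.13
3 [0.047, -0.112, -0.04, -0.001, -0.002, -0.001] err 0.0 0.0 [ 0.84  0.5  -0.94  2.42  2.35  0.45 -0.58] margin 0.15
3 [0.047, -0.227, -0.04, -0.001, -0.002, -0.001] err 0.0 0.0 [ 1.12  0.54 -0.9   2.31  2.53  0.24 -0.48] margin 0.12
2 [0.026, -0.226, -0.022, -0.001, -0.002, -0.001] err 0.0 0.0 [ 1.04  0.55 -0.84  2.26  2.5   0.22 -0.47] margin 0.1
```

Emit:
jog_arm([
  [[0.047, -0.001, -0.04, -0.001, -0.002, -0.001, 1], [0.047, -0.001, -0.04, -0.001, -0.002, -0.001, 1], [0.047, -0.001, -0.04, -0.001, -0.02, -0.001, 1], [0.045, -0.037, -0.043, -0.001, -0.037, -0.001, 1], [0.045, -0.074, -0.043, -0.001, -0.037, -0.001, 1], [0.045, -0.112, -0.043, -0.001, -0.037, -0.001, 1], [0.047, -0.15, -0.04, -0.001, -0.037, -0.001, 1], [0.047, -0.19, -0.04, -0.001, -0.037, -0.001, 1], [0.047, -0.229, -0.04, -0.001, -0.037, -0.001, 1], [0.047, -0.229, -0.04, -0.001, -0.037, -0.001, 1]],
])

```text
clock: 13.17
position: [0.5577, -0.2063, 0.1118]
ee_rot: [0.003, 2.405, -0.005]
force: [0.8, -0.6, -0.1]
width: 0.004
gripper_force: 0.0
```

```bash
python3 g.py -.122 -.157 .026 42 -.122 -.135 .026 42 -.115 -.12 .026 42 -.108 -.105 .026 42 -.143 -.108 .026 42 -.143 -.075 .026 42 -.118 -.073 .026 42 -.1 -.071 .026 42 -.088 -.071 .026 42
python3 - <<'E'
from h import *
save("top","t8.png")
a=cv2.imread("pics/t8.png")[160:280,200:360];cv2.imwrite("pics/t8c.png",cv2.resize(a,None,fx=5,fy=5,interpolation=cv2.INTER_CUBIC))
E
```

```text
(13.17, array([-0.149 , -0.1683,  0.0268]), array([ 0.8, -0.6, -0.1]), 0.004) [ 1.17  0.57 -0.93  2.33  2.64  0.29 -0.56] tilt 42.2
2 [-0.019, 0.012, 0.019, -0.011, 0.004, -0.008] err 0.0 0.0 [ 1.08  0.57 -0.88  2.28  2.6   0.27 -0.55] margin 0.15
2 [-0.019, 0.034, 0.018, -0.011, 0.004, -0.008] err 0.0 0.0 [ 1.03  0.56 -0.89  2.31  2.57  0.31 -0.57] margin 0.19
2 [-0.024, 0.049, 0.023, -0.011, 0.004, -0.008] err 0.0 0.0 [ 0.98  0.56 -0.88  2.31  2.54  0.33 -0.57] margin 0.21
2 [-0.029, 0.064, 0.027, -0.011, 0.004, -0.008] err 0.0 0.0 [ 0.93  0.56 -0.87  2.31  2.51  0.36 -0.58] margin 0.24
2 [-0.003, 0.06, 0.004, -0.011, 0.004, -0.008] err 0.0 0.0 [ 1.02  0.54 -0.93  2.38  2.56  0.38 -0.61] margin 0.19
2 [-0.003, 0.093, 0.004, -0.011, 0.004, -0.008] err 0.0 0.0 [ 0.93  0.53 -0.93  2.4   2.5   0.44 -0.63] margin 0.17
2 [-0.022, 0.096, 0.02, -0.011, 0.004, -0.008] err 0.0 0.0 [ 0.88  0.54 -0.89  2.36  2.47  0.42 -0.61] margin 0.21
2 [-0.035, 0.098, 0.032, -0.011, 0.004, -0.008] err 0.0 0.0 [ 0.84  0.55 -0.86  2.32  2.44  0.41 -0.59] margin 0.25
2 [-0.044, 0.098, 0.04, -0.011, 0.004, -0.008] err 0.0 0.0 [ 0.81  0.55 -0.84  2.3   2.42  0.4  -0.57] margin 0.27
```

View pics/t8c.png

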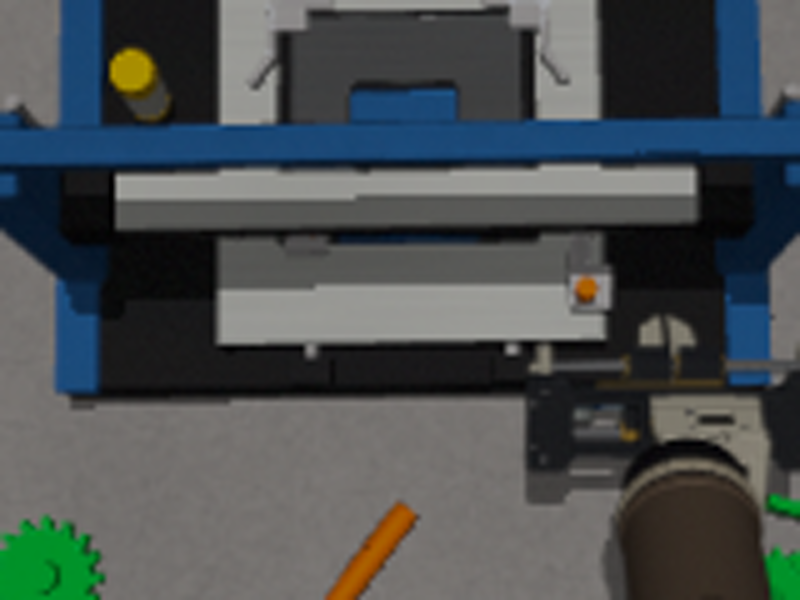

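The platform looks home and the left clip closed. The right knob at (587,288) is free of the fingertips at (665,330).

Emit:
jog_arm([
  [[-0.01, 0.006, 0.01, -0.011, 0.004, -0.008, 1], [-0.019, 0.01, 0.019, -0.011, 0.004, -0.008, 1], [-0.019, 0.016, 0.018, -0.011, 0.004, -0.008, 1], [-0.019, 0.022, 0.018, -0.011, 0.004, -0.008, 1], [-0.019, 0.028, 0.018, -0.011, 0.004, -0.008, 1], [-0.019, 0.034, 0.018, -0.011, 0.004, -0.008, 1], [-0.022, 0.042, 0.021, -0.011, 0.004, -0.008, 1], [-0.024, 0.049, 0.023, -0.011, 0.004, -0.008, 1], [-0.027, 0.057, 0.025, -0.011, 0.004, -0.008, 1], [-0.029, 0.064, 0.027, -0.011, 0.004, -0.008, 1]],
])

```text
clock: 14.05
position: [0.5957, -0.1303, 0.1107]
ee_rot: [-0.027, 2.412, 0.014]
force: [-0.6, -1.3, -0.4]
width: 0.004
gripper_force: 0.8
```

```bash
python3 g.py -.143 -.108 .026 42 -.143 -.075 .026 42 -.118 -.073 .026 42 -.1 -.071 .026 42 -.087 -.071 .026 42
python3 - <<'E'
from h import *
save("top","t9.png")
t=lambda px:RD.inv().apply(ray("top",px,.1275)-D).round(4)
print([(round(x["p"],2),t(x["pixel"])) for x in silhouettes("clip_right_knob","top")[:2]])
E
```

```text
(14.05, array([-0.1102, -0.0927,  0.0257]), array([-0.6, -1.3, -0.4]), 0.004) [ 0.92  0.55 -0.88  2.32  2.51  0.36 -0.58] tilt 41.8
2 [0.024, -0.015, -0.022, 0.011, -0.003, 0.008] err 0.0 0.0 [ 1.02  0.54 -0.93  2.38  2.56  0.38 -0.61] margin 0.19
2 [0.024, 0.018, -0.022, 0.011, -0.003, 0.008] err 0.0 0.0 [ 0.93  0.53 -0.93  2.4   2.5   0.44 -0.63] margin 0.17
2 [0.005, 0.02, -0.005, 0.011, -0.003, 0.008] err 0.0 0.0 [ 0.88  0.54 -0.89  2.36  2.47  0.42 -0.61] margin 0.21
2 [-0.008, 0.022, 0.007, 0.011, -0.003, 0.008] err 0.0 0.0 [ 0.83  0.55 -0.86  2.32  2.44  0.41 -0.59] margin 0.25
2 [-0.018, 0.021, 0.016, 0.011, -0.003, 0.008] err 0.0 0.0 [ 0.81  0.55 -0.84  2.29  2.42  0.4  -0.57] margin 0.28
[(0.41, array([-0.1031, -0.072 ,  0.0425])), (0.28, array([-0.3173,  0.2396,  0.0425]))]
```

Emit:
jog_arm([
  [[0.024, -0.006, -0.022, 0.011, -0.003, 0.008, 1], [0.024, -0.006, -0.022, 0.011, -0.003, 0.008, 1], [0.024, 0.018, -0.022, 0.011, -0.003, 0.008, 1], [0.024, 0.018, -0.022, 0.011, -0.003, 0.008, 1], [0.015, 0.019, -0.014, 0.011, -0.003, 0.008, 1], [0.005, 0.02, -0.005, 0.011, -0.003, 0.008, 1], [-0.002, 0.021, 0.001, 0.011, -0.003, 0.008, 1], [-0.008, 0.021, 0.007, 0.011, -0.003, 0.008, 1], [-0.013, 0.021, 0.0115, 0.011, -0.003, 0.008, 1], [-0.018, 0.021, 0.016, 0.011, -0.003, 0.008, 1]],
])

```text
clock: 14.98
position: [0.6194, -0.1092, 0.1105]
ee_rot: [-0.013, 2.409, 0.006]
force: [-17.5, 1.5, 5.3]
width: 0.002
gripper_force: 7.8
```

```bash
python3 g.py -.087 -.071 .026 42 -.15 -.071 .026 42 -.2 -.03 .08 30
```

```text
(14.98, array([-0.0864, -0.0719,  0.0255]), array([-17.5,   1.5,   5.3]), 0.002) [ 0.81  0.56 -0.84  2.29  2.42  0.4  -0.57] tilt 41.9
2 [0.0, 0.001, -0.001, 0.001, -0.001, 0.0] err 0.0 0.0 [ 0.81  0.55 -0.84  2.29  2.42  0.4  -0.57] margin 0.28
2 [0.047, 0.001, -0.043, 0.001, -0.001, 0.0] err 0.0 0.0 [ 0.94  0.53 -0.94  2.42  2.51  0.45 -0.65] margin 0.15
3 [0.048, 0.042, -0.116, 0.001, 0.209, 0.0] err 0.2 0.0 [ 0.68  0.18 -0.68  2.34  0.56  0.16  1.08] margin 0.04
```

Emit:
jog_arm([
  [[0.015, 0.001, -0.014, 0, 0, 0, 1], [0.03, 0.001, -0.028, 0, 0, 0, 1], [0.047, 0.001, -0.043, 0, 0, 0, 1], [0.047, 0.001, -0.043, 0, 0, 0, 1], [0.047, 0.001, -0.043, 0, 0, 0, 1]],
])

```text
clock: 15.4
position: [0.5554, -0.1101, 0.1115]
ee_rot: [-0.011, 2.408, 0.004]
force: [1.2, 0.3, -0.1]
width: 0.001
gripper_force: 0.0
```

```bash
python3 - <<'E'
from h import *
print(here())
a=save("side","s10.png")[150:270,240:400,::-1];b=save("top","t10.png")[160:250,220:340,::-1]
z=lambda i:cv2.resize(i,(400,300),interpolation=cv2.INTER_CUBIC)
cv2.imwrite("pics/f.png",np.hstack([z(a),z(b)]))
E
```

```text
(15.4, array([-0.1503, -0.0721,  0.0265]), array([ 1.2,  0.3, -0.1]), 0.001)
```

View pics/f.png

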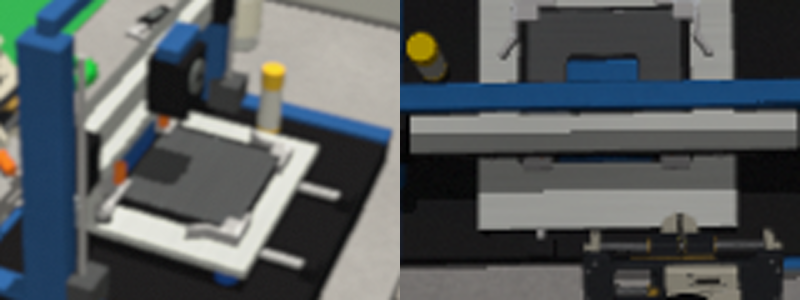

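The plate sits square against both stops. Both orange knobs are at its front edge, at (163,122) and (120,172) in the side view. The top view shows both arms symmetrical at (538,163) and (675,163), and the gripper is clear, so I'll hand in.

```bash
python3 -c "
from cell import *
print(sign_off())"
```

```text
the job is handed in; nothing more can be done
None
```

I handed the job in at about 15 s: the platform is square and home against both rear stops, both clips are closed over its front edge, and the arm is clear; the pictures and contact forces agree, but sign-off returned no verdict.

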